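# Pack the glue-up kit tray

## Task

Pack the kit tray for the next glue-up: set the screw jar, the long strip off-cut, the thick square off-cut and the small thick off-cut each into the tray recess made to its shape, the right way up, lying flat on the recess floor and roughly centred. The two flat, mid-sized off-cuts do not belong to the kit: leave them where they lie. A tall work lamp stands between some of the things and the tray; let go of everything at the end.

Things in the scene. Friction and masses are not known exactly. Their poses are not given: they have to be found in the camera images.
- jar_center (a point): round screw jar, grey with a black lid fixed on, 62 mm diameter (64 mm at the lid, the top 15 mm), 73 mm tall, standing upright; point on its axis, half-way up. In the way: a fixed grey work lamp 240 mm tall stands on the bench 450 mm ahead of the robot base and 100 mm to its right, covering x 0.38 to 0.52 m, y -0.16 to -0.04 m
- strip_center (a point): long strip off-cut of wood, 30 x 90 x 18 mm (x, y, height); point at its centre, half-way up; y along the long side, x across, z up
- square_block_center (a point): thick square off-cut of wood, 50 x 50 x 30 mm (height 30); point at its centre, half-way up; x and y along its sides, z up
- small_block_center (a point): small thick off-cut of wood, the smallest of all, 30 x 45 x 30 mm (x, y, height); point at its centre, half-way up; y along the long side, x across, z up
- insert_jar: fixed insert of the kit tray, plywood with grey felt in its recess: 89 x 123 x 10 mm outside, origin at the centre of its underside, z up, y along its 123 mm length. Round recess, 80 mm diameter, centred in the insert, 6 mm deep (recess floor 4 mm above the origin). For the jar. The four inserts lie in a 2 x 2 block in a low wooden tray (rim 2 mm above the inserts' top), in any order
- insert_strip: fixed insert of the kit tray, plywood with grey felt in its recess: 89 x 123 x 10 mm outside, origin at the centre of its underside, z up, y along its 123 mm length. Long recess, 46 mm (x) x 106 mm (y), centred in the insert, 6 mm deep (recess floor 4 mm above the origin). For the long strip. The four inserts lie in a 2 x 2 block in a low wooden tray (rim 2 mm above the inserts' top), in any order
- insert_square: fixed insert of the kit tray, plywood with grey felt in its recess: 89 x 123 x 10 mm outside, origin at the centre of its underside, z up, y along its 123 mm length. Square recess, 66 x 66 mm, centred in the insert, 6 mm deep (recess floor 4 mm above the origin). For the thick square block. The four inserts lie in a 2 x 2 block in a low wooden tray (rim 2 mm above the inserts' top), in any order
- insert_small: fixed insert of the kit tray, plywood with grey felt in its recess: 89 x 123 x 10 mm outside, origin at the centre of its underside, z up, y along its 123 mm length. Small recess, 46 mm (x) x 61 mm (y), centred in the insert, 6 mm deep (recess floor 4 mm above the origin). For the small thick block. The four inserts lie in a 2 x 2 block in a low wooden tray (rim 2 mm above the inserts' top), in any order
- flat_a_center (a point): look-alike that stays: flat off-cut of wood, 45 x 60 x 20 mm (x, y, height), loose; point at its centre, half-way up; y along the long side, x across, z up
- flat_b_center (a point): look-alike that stays: flat off-cut of wood, 40 x 70 x 21 mm (x, y, height), loose; point at its centre, half-way up; y along the long side, x across, z up
Not all that is in view belongs to the job. Leave any blue look-alike of the part that bears square_block_center alone.

How it is judged (in metres and radians):
At the end, for the whole second after the job is handed in: Jar, long strip, thick square block and small block each rest in their own recess: centre within 13 mm of the recess centre seen from above, height within 3 mm of resting on its floor, upright within 0.1 rad, released, still; both flat off-cuts within 20 mm of where they started (horizontal distance between jar_center and insert_jar below 0.013 m and z of jar_center in the frame of insert_jar between 0.0375 and 0.0435 m and angle between each of jar_center, strip_center, square_block_center, small_block_center's own z axis and vertical below 0.1 rad and contact force between the fingers and jar below 0.1 N and linear speed of each of jar, strip, square_block, small_block below 0.02 m/s and horizontal distance between strip_center and insert_strip below 0.013 m and z of strip_center in the frame of insert_strip between 0.01 and 0.016 m and contact force between the fingers and strip below 0.1 N and horizontal distance between square_block_center and insert_square below 0.013 m and z of square_block_center in the frame of insert_square between 0.016 and 0.022 m and contact force between the fingers and square_block below 0.1 N and horizontal distance between small_block_center and insert_small below 0.013 m and z of small_block_center in the frame of insert_small between 0.016 and 0.022 m and contact force between the fingers and small_block below 0.1 N and distance of each of flat_a_center, flat_b_center from where it was at the start of the episode below 0.02 m); the robot touches nothing.
It fails at once if a flat off-cut that does not belong is moved more than 30 mm (distance of any of flat_a_center, flat_b_center from where it was at the start of the episode above 0.03 m).
It also fails if it takes over 125 s, if anything falls off the work surface, if the arm or the gripper's body presses on something with over 40 N, if the wrist force passes 120 N, or if a joint passes its speed limit or range.

## Robot

A 6-joint arm with a two-finger parallel gripper is mounted at the origin on the work surface; the furniture and walls round the work are solid. World frame = base frame: x ahead of the robot, y to its left, z up, the work surface at z = 0. Lengths are in mm, angles in rad, forces in N, time in s.
With the tool pointing down it reaches from about 300 to 775 mm from the base axis. Payload 14.6 kg.
Tool frame: the origin (TCP) lies at the very end of the fingers, on their centre line; the grasp point (between the pads) lies 19 mm behind it; z points along the fingers, y is the line along which they close (so a half turn about z gives the same grasp; the last joint's range is limited). The gripper opens to 94 mm and grips with 3 to 60 N. Pads are 16 mm wide; open, the fingers measure 119 mm over their backs; the gripper's body (75 mm by 177 mm) begins 78 mm behind the grasp point.
Start: joints at [1.142, 0.3, 1.521, -0, 1.321, -0.067], TCP at [194.674, 514.384, 179.146] pointing down, gripper open.
Joint ranges: [-3.03, 3.03], [-0.79, 2.21], [0.23, 2.52], [-1.04, 4.18], [0, 3.07], [-2.55, 2.55]. Speed limits (rad/s): [2.22, 2.22, 2.57, 3.14, 3.14, 3.14].

## Interface

Orientations are given as [roll, pitch, yaw] about the fixed x, y, z axes, in that order (R = Rz(yaw) Ry(pitch) Rx(roll)).
In Python, from cell import manip, camera, get_calibration gives the robot as it stands. The module is installed in compiled form; this text tells all that it offers.
- The arm moves only by the tool jog_arm, never from a script. Its argument "plan" is one flat list of numbers, 6 for each row, row after row: the shift along the world's x, y, z in m, then the turn, a rotation vector about the world's x, y, z in degrees. A call has 1 to 20 rows; each row is the pose to reach, as a shift and turn from the pose commanded when the call began; what a row does not reach only later rows make up. A row lasts 1/10 s, in which the tool goes at most 50 mm and 8.59 degrees, less where a joint would pass 70% of its speed; a pose out of reach is approached as far as the arm can. A call with a gripper value outside its range is refused whole. "claw" is the finger opening in m, from 0 to 0.094, set as the call begins (left out, the last holds). The fingers move at their own pace and stop on an object; "force" is the grip in N (left out, the last holds). Time passes only in rows, so rows that repeat a pose let the fingers close. It gives the time, the measured TCP pose, the force, the opening and the grip force at its end, in the units of the state.
- manip.read_state(): the state, without advancing time (a new reading comes with each control period).
- camera(name): name is "scene" or "side" or "wrist"; returns (picture, depth): 384x512x3 uint8, red, green, blue; 384x512 float32, mm along the optical axis (not along the pixel's ray), 0 where there is no reading.
- get_calibration(name): a dict with "fx", "fy", "cx", "cy" (pixels), "origin" and "attitude" of the camera in the world. Camera axes: x right, y down, z forward; pixel columns grow to the right and rows downward; lengths in mm; the calibration is good to about 2 mm. The wrist camera is an equidistant fisheye: a pixel r from the principal point sees the ray r / f radians off the axis. A picture is of the moment at which its call begins: read the wrist's pose just before it. get_calibration takes no time and is no camera call; for the wrist camera it gives the pose at the moment of the call.
- manip.sign_off(): hands the job in; it is judged then, once.
The state is a dict: "clock": time; "joints": joint angles; "qd": joint speeds; "effort": joint torques, N m; "eef_pos": TCP position; "eef_rot": TCP orientation; "wrist_force": force on the tool from outside, world axes, zero at the start; "moment": the same for the moment, N m; "finger_gap": finger opening in mm; "finger_force": force on a finger pad.
Only numpy, scipy, OpenCV 4.12 (cv2) and the standard library are available. Lean on these libraries where they do the work, as an engineer would, in place of code of your own. Each camera call takes 0.05 s, during which the arm holds its last target. There are 200 camera calls.

## Working session

There is one attempt and no reset: what is moved stays moved. The work goes in short steps, Python scripts to look and compute and a tool call to move; the robot and the scene stay as the last step left them, time stands still between calls to the robot, and variables do not carry over. Pictures are saved under pics/ and viewed, at most 16 in all, crops included, and the job is handed in when it is done.

Besides the shell and the picture viewer there is one more tool, called after "Call:" as name(argument=value, ...) on one line, values as JSON. jog_arm: Moves the arm, as the interface text tells. Its arguments: {"type":"object","properties":{"plan":{"type":"array"},"claw":{"type":"number"},"force":{"type":"number"}},"required":["plan"]}

```bash
mkdir -p pics; python3 - <<'E'
from cell import manip,camera,get_calibration
import cv2,numpy as np
print(manip.read_state())
for n in ("scene","side"):
    c=get_calibration(n);print(n,c)
    p,d=camera(n);cv2.imwrite(f"pics/{n}0.png",cv2.cvtColor(p,cv2.COLOR_RGB2BGR));np.savez(f"{n}0.npz",p=p,d=d)
E
```

```text
{'clock': 0.0, 'joints': array([ 1.14239537e+00,  3.00458050e-01,  1.52155024e+00, -8.96601628e-06,
        1.32066965e+00, -6.66179512e-02]), 'qd': array([-0.00021704,  0.00010362, -0.00088364,  0.00027102,  0.0009394 ,
       -0.00102795]), 'effort': array([-1.21148416e-03, -5.31798899e+01, -3.52741599e+01,  7.08138035e-02,
        2.45516788e-02, -1.04431924e-04]), 'eef_pos': array([194.57010789, 514.14497755, 178.60654192]), 'eef_rot': array([-3.14050920e+00, -6.35804594e-05,  2.77981184e+00]), 'wrist_force': array([ 0.42150388,  0.57539303, -0.16015201]), 'moment': array([-0.00373932,  0.01376905,  0.02035132]), 'finger_force': 0.0, 'finger_gap': 94.00809861295042}
scene {'fx': 494.14412136668665, 'fy': 494.14412136668665, 'cx': 253.03707068709008, 'cy': 192.7005026677239, 'origin': array([ -160.07525629, -1040.3610838 ,   993.66702794]), 'attitude': array([-2.23392302, -0.01049269, -0.55879926])}
side {'fx': 411.1146346661879, 'fy': 411.1146346661879, 'cx': 260.7957400834858, 'cy': 195.53078514277624, 'origin': array([ 197.75329269, 1116.25534317,  618.43494241]), 'attitude': array([-2.02744395,  0.01542493, -2.91067622])}
```

View pics/scene0.png

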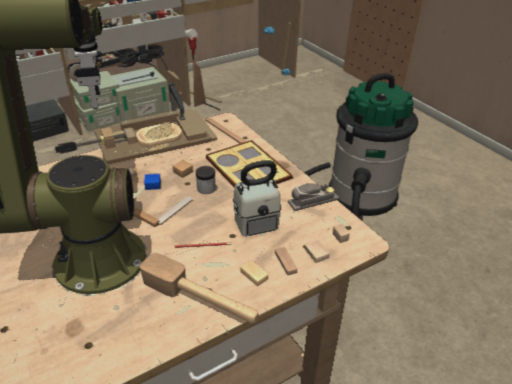

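View pics/side0.png

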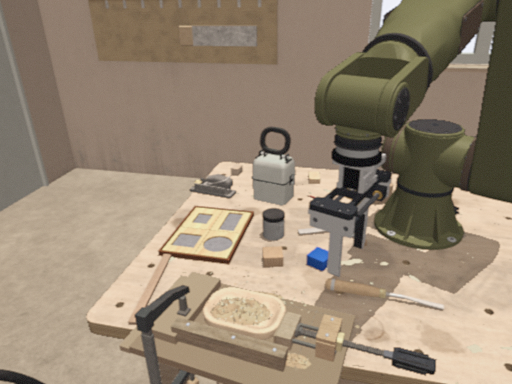

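```bash
cat > h.py <<'E'
import numpy as np,cv2
from scipy.spatial.transform import Rotation as R
from cell import manip,camera,get_calibration
def cal(n): 
    c=get_calibration(n); return c,R.from_euler('xyz',c['attitude']).as_matrix(),np.array(c['origin'])
def cloud(n,d):
    c,Rm,o=cal(n); v,u=np.mgrid[:d.shape[0],:d.shape[1]]
    return np.stack([(u-c['cx'])/c['fx']*d,(v-c['cy'])/c['fy']*d,d],-1)@Rm.T+o
def plane_H(n,z):
    "homography: world (x,y,1) at height z -> pixel"
    c,Rm,o=cal(n); K=np.array([[c['fx'],0,c['cx']],[0,c['fy'],c['cy']],[0,0,1]])
    return K@Rm.T@np.array([[1,0,-o[0]],[0,1,-o[1]],[0,0,z-o[2]]])
def proj(n,P):
    c,Rm,o=cal(n); q=(np.asarray(P)-o)@Rm; return q[...,:2]/q[...,2:]*c['fx']+[c['cx'],c['cy']]
E
python3 - <<'E'
from h import *
for n in("scene","side"):
    z=np.load(n+"0.npz");p,d=z['p'],z['d'];P=cloud(n,d)
    ok=(d>0)&(P[...,0]>250)&(P[...,0]<900)&(abs(P[...,1])<450)
    b=ok&(abs(P[...,2])<15); print(n,'bench z',np.median(P[...,2][b]))
    m=(ok&(P[...,2]>8)&(P[...,2]<90)).astype(np.uint8)
    k,l,s,c=cv2.connectedComponentsWithStats(m,connectivity=4)
    for i in range(1,k):
        if s[i,4]>40:
            q=P[l==i];t=q[q[:,2]>np.percentile(q[:,2],90)-5]
            print(c[i].round(),s[i,4],'top',np.percentile(q[:,2],90).round(1),'lo',np.percentile(q[:,:2],2,0).round(),'hi',np.percentile(q[:,:2],98,0).round(),'topctr',(t[:,:2].min(0)/2+t[:,:2].max(0)/2).round(),cv2.minAreaRect(t[:,:2].astype(np.float32)),p[l==i].mean(0).round())
# top-down (plane z=10) scene: x up, y left ; 1.25mm/px
S=np.array([[0,-1.25,880],[-1.25,0,480],[0,0,1.]])  # px->world
z=np.load("scene0.npz");H=plane_H("scene",10)@S
a=cv2.warpPerspective(z['p'],H,(800,500),flags=cv2.WARP_INVERSE_MAP|cv2.INTER_CUBIC)
cv2.imwrite("pics/top_scene.png",a[...,::-1])
E
```

```text
scene bench z -0.8086897381227232
[175. 141.] 1056 top 39.4 lo [263. 384.] hi [577. 447.] topctr [435. 420.] ((435.38720703125, 419.53289794921875), (231.12100219726562, 60.00138473510742), 0.22841006517410278) [133. 114.  87.]
[245. 161.] 1209 top 15.9 lo [486.  34.] hi [679. 295.] topctr [583. 172.] ((582.9754638671875, 171.7943878173828), (199.48410034179688, 285.4915466308594), 0.4641396105289459) [180. 157. 107.]
[183. 167.] 221 top 31.0 lo [352. 228.] hi [409. 284.] topctr [380. 259.] ((380.5680236816406, 257.9735107421875), (52.187599182128906, 53.95313262939453), 16.158863067626953) [157. 122.  88.]
[206. 178.] 463 top 72.9 lo [373. 100.] hi [430. 157.] topctr [404. 129.] ((403.4921569824219, 130.23060607910156), (64.90493774414062, 61.02459716796875), 62.905548095703125) [75. 71. 66.]
[257. 173.] 126 top 15.4 lo [560.  78.] hi [608. 131.] topctr [584. 102.] ((584.882568359375, 101.24493408203125), (61.691368103027344, 49.4710807800293), 82.5519027709961) [205. 186. 125.]
[155. 179.] 151 top 31.1 lo [251. 209.] hi [290. 268.] topctr [271. 237.] ((263.6587829589844, 236.126708
[... 2541 characters left out ...]
] ((301.0557861328125, 101.02027130126953), (70.90972900390625, 24.15455436706543), 22.262290954589844) [215. 204. 192.]
[272. 255.] 365 top 32.0 lo [350. 236.] hi [406. 292.] topctr [379. 262.] ((378.756103515625, 261.42425537109375), (49.823036193847656, 54.23237228393555), 15.816428184509277) [185. 154. 124.]
[316. 257.] 286 top 31.8 lo [250. 221.] hi [292. 277.] topctr [272. 246.] ((264.25848388671875, 244.35006713867188), (53.35973358154297, 47.28017807006836), 70.19992065429688) [ 60.  98. 164.]
[237. 291.] 1461 top 42.0 lo [257. 396.] hi [577. 449.] topctr [436. 423.] ((435.94024658203125, 422.99200439453125), (54.10755157470703, 227.2501983642578), 89.80530548095703) [197. 176. 148.]
```

View pics/top_scene.png

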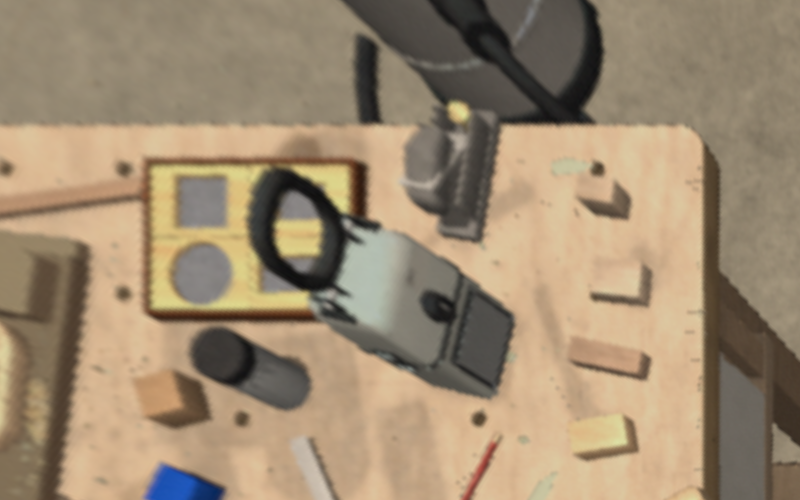

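```bash
python3 - <<'E'
from h import *
S=np.array([[0,-.5,310],[-.5,0,690],[0,0,1.]])
out=[]
for n in("scene","side"):
    z=np.load(n+"0.npz");a=cv2.warpPerspective(z['p'],plane_H(n,10)@S,(560,430),flags=cv2.WARP_INVERSE_MAP|cv2.INTER_LINEAR)
    out.append(a)
    hsv=cv2.cvtColor(a,cv2.COLOR_RGB2HSV); m=((hsv[...,1]<75)&(hsv[...,2]>70)&(hsv[...,2]<215)).astype(np.uint8)
    m=cv2.morphologyEx(m,cv2.MORPH_OPEN,np.ones((9,9)))
    for c in cv2.findContours(m,cv2.RETR_EXTERNAL,cv2.CHAIN_APPROX_NONE)[0]:
        if cv2.contourArea(c)>1500:
            (x,y),(w,h),t=cv2.minAreaRect(c); print(n,'ctr',690-.5*y,310-.5*x,'size',w/2,h/2,t)
a=np.hstack([cv2.resize(o,(390,300)) for o in out]);cv2.imwrite("pics/tray.png",a[...,::-1])
E
```

```text
scene ctr 643.7423248291016 164.30972290039062 size 25.617443084716797 49.13174057006836 6.709836959838867
scene ctr 659.25 207.25 size 61.5 51.5 90.0
scene ctr 582.75 225.75 size 214.5 168.5 90.0
side ctr 506.35614013671875 92.69921875 size 49.506988525390625 42.79512023925781 70.55996704101562
side ctr 680.0 173.75 size 20.0 30.5 90.0
side ctr 582.75 141.0 size 214.5 221.0 90.0
```

View pics/tray.png

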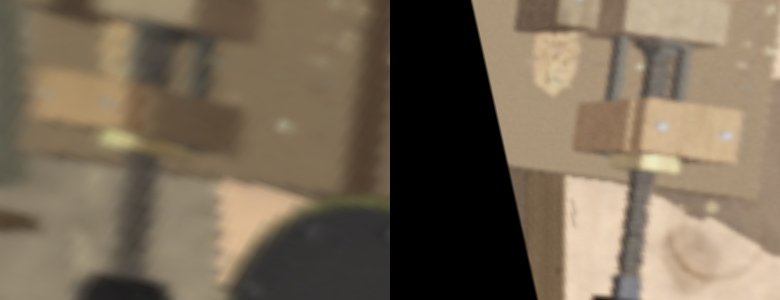

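Call:
jog_arm(plan=[0.185,-0.254,0.02,0,0,-53.3,0.185,-0.254,0.02,0,0,-53.3,0.185,-0.254,0.02,0,0,-53.3,0.185,-0.254,0.02,0,0,-53.3,0.185,-0.254,0.02,0,0,-53.3,0.185,-0.254,0.02,0,0,-53.3,0.185,-0.254,0.02,0,0,-53.3,0.185,-0.254,0.02,0,0,-53.3,0.185,-0.254,0.02,0,0,-53.3,0.185,-0.254,0.02,0,0,-53.3], claw=0.094)

```text
clock: 1.1
eef_pos: [379.0, 261.2, 199.0]
eef_rot: [-3.141, -0.0, 1.852]
wrist_force: [-0.6, 0.2, -0.1]
finger_gap: 94.1
finger_force: 0.0
```

```bash
python3 - <<'E'
from h import *
S=np.array([[0,-.5,690],[-.5,0,310],[0,0,1.]])
out=[]
for n in("scene","side"):
    z=np.load(n+"0.npz");a=cv2.warpPerspective(z['p'],plane_H(n,10)@S,(560,430),flags=cv2.WARP_INVERSE_MAP|cv2.INTER_LINEAR)
    out.append(a)
    hsv=cv2.cvtColor(a,cv2.COLOR_RGB2HSV); m=((hsv[...,1]<65)&(hsv[...,2]>70)&(hsv[...,2]<215)).astype(np.uint8)
    m=cv2.morphologyEx(m,cv2.MORPH_OPEN,np.ones((9,9)))
    for c in cv2.findContours(m,cv2.RETR_EXTERNAL,cv2.CHAIN_APPROX_NONE)[0]:
        if cv2.contourArea(c)>1500:
            (x,y),(w,h),t=cv2.minAreaRect(c); print(n,'ctr',690-.5*y,310-.5*x,'size',w/2,h/2,t)
a=np.hstack([cv2.resize(o,(390,300)) for o in out]);cv2.imwrite("pics/tray2.png",a[...,::-1])
c=get_calibration("wrist");print(c)
p,d=camera("wrist");np.savez("w1.npz",p=p,d=d);cv2.imwrite("pics/w1.png",p[...,::-1])
E
```

```text
scene ctr 522.6756134033203 135.03713989257812 size 49.507137298583984 25.934207916259766 32.42106246948242
scene ctr 548.5 101.75 size 18.0 39.5 90.0
scene ctr 536.75 226.25 size 74.5 71.5 90.0
scene ctr 543.7500305175781 62.500030517578125 size 136.49996948242188 63.99999237060547 90.0
scene ctr 623.75 106.5 size 35.5 51.0 90.0
scene ctr 626.5 226.5 size 62.0 58.0 90.0
side ctr 538.0 100.5 size 45.0 101.0 90.0
side ctr 537.6742095947266 225.44084930419922 size 75.45333862304688 75.13089752197266 25.463346481323242
side ctr 628.25 100.75 size 44.5 55.5 90.0
side ctr 628.0 225.25 size 64.0 61.5 90.0
{'fx': 297.3186396354542, 'fy': 297.3186396354542, 'cx': 258.94414906129924, 'cy': 192.8388535912529, 'origin': array([356.59163698, 342.52201906, 403.80218286]), 'attitude': array([2.84969973e+00, 4.48014250e-04, 2.81683391e-01])}
```

View pics/tray2.png

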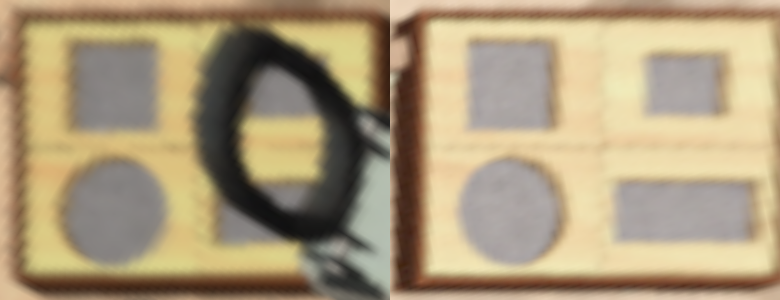

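View pics/w1.png

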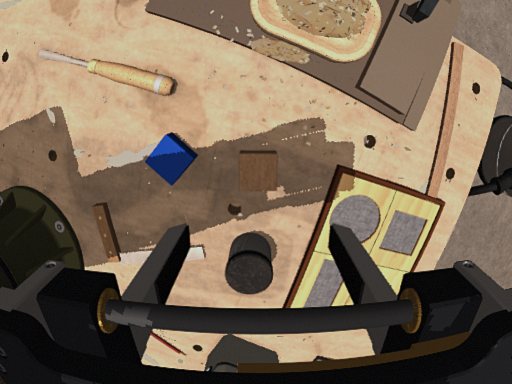

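```bash
cat >> h.py <<'E'
def wray(uv,z,c=None):
    "wrist pixels -> world points on plane z"
    c=c or get_calibration("wrist"); Rm=R.from_euler('xyz',c['attitude']).as_matrix(); o=np.array(c['origin'])
    q=(np.atleast_2d(uv)-[c['cx'],c['cy']])/c['fx']; t=np.linalg.norm(q,axis=1,keepdims=True)
    v=np.hstack([q/np.maximum(t,1e-9)*np.sin(t),np.cos(t)])@Rm.T
    return o+v*((z-o[2])/v[:,2:])
def wblobs(mask,z,amin=150,c=None):
    mask=cv2.morphologyEx(mask.astype(np.uint8),cv2.MORPH_OPEN,np.ones((3,3)))
    for k in cv2.findContours(mask,cv2.RETR_EXTERNAL,cv2.CHAIN_APPROX_NONE)[0]:
        if cv2.contourArea(k)>amin:
            P=wray(k[:,0].astype(float),z,c)[:,:2].astype(np.float32); (x,y),s,t=cv2.minAreaRect(P)
            print('px',k[:,0].mean(0).round(),'ctr',round(x,1),round(y,1),'size',np.round(s,1),'ang',round(t,1))
E
python3 - <<'E'
from h import *
z=np.load("w1.npz");p=z['p'];hsv=cv2.cvtColor(p,cv2.COLOR_RGB2HSV)
print(hsv[172,258],hsv[215,355],hsv[232,405],hsv[150,258],hsv[140,240],hsv[200,380])
felt=((hsv[...,1]<60)&(hsv[...,2]>90)&(hsv[...,2]<190));felt[:165]=0;felt[:,:300]=0
print('felt z4');wblobs(felt,4)
b=(hsv[...,1]>80)&(hsv[...,2]<150)&(hsv[...,0]<20);b=b&(np.indices(b.shape)[0]>140)&(np.indices(b.shape)[0]<205)
b[:,:225]=0;b[:,300:]=0
print('block z30');wblobs(b,30)
m=hsv[...,2]<60;m[:225]=0;m[300:]=0;m[:,:215]=0;m[:,285:]=0
print('jar z73');wblobs(m,73)
E
```

```text
[ 13 127 108] [  0  15 136] [  5  21 135] [ 13 101  78] [ 13  91 107] [ 20 112 210]
felt z4
px [324. 286.] ctr 539.8 104.7 size [96.5 44.3] ang 89.7
px [402. 232.] ctr 630.6 226.9 size [63.2 64.7] ang 0.2
px [356. 216.] ctr 541.4 234.2 size [62.7 77.1] ang 75.4
px [475. 229.] ctr 797.3 268.6 size [132.8 164.1] ang 1.0
block z30
px [264. 172.] ctr 384.3 261.2 size [98.8 84.2] ang 16.1
jar z73
px [248. 265.] ctr 397.9 150.9 size [60.3 90.2] ang 17.3
```

Call:
jog_arm(plan=[0.001,-0.001,-0.16,0,0,0,0.001,-0.001,-0.16,0,0,0,0.001,-0.001,-0.16,0,0,0,0.001,-0.001,-0.19,0,0,0,0.001,-0.001,-0.19,0,0,0,0.001,-0.001,-0.19,0,0,0])

```text
clock: 1.75
eef_pos: [380.6, 260.1, 10.0]
eef_rot: [-3.141, 0.0, 1.851]
wrist_force: [0.5, 0.2, 0.2]
finger_gap: 94.1
finger_force: 0.0
```

Call:
jog_arm(plan=[0,0,0,0,0,0,0,0,0,0,0,0,0,0,0,0,0,0,0,0,0,0,0,0,0,0,0,0,0,0,0,0,0,0,0,0,0,0,0,0,0,0,0,0,0,0,0,0], claw=0.03, force=30)

```text
clock: 2.55
eef_pos: [380.7, 259.4, 9.1]
eef_rot: [-3.141, 0.0, 1.849]
wrist_force: [-0.0, -0.3, 0.4]
finger_gap: 33.4
finger_force: 0.0
```

```bash
python3 - <<'E'
from h import *
a=camera("wrist")[0];b=camera("side")[0]
cv2.imwrite("pics/m1.png",np.hstack([a[:,100:420],b[120:,200:].repeat(2,0).repeat(2,1)[40:424,60:540]])[...,::-1])
s=manip.read_state();print(s['finger_gap'],s['finger_force'])
E
```

```text
30.20126455396584 0.0
```

View pics/m1.png

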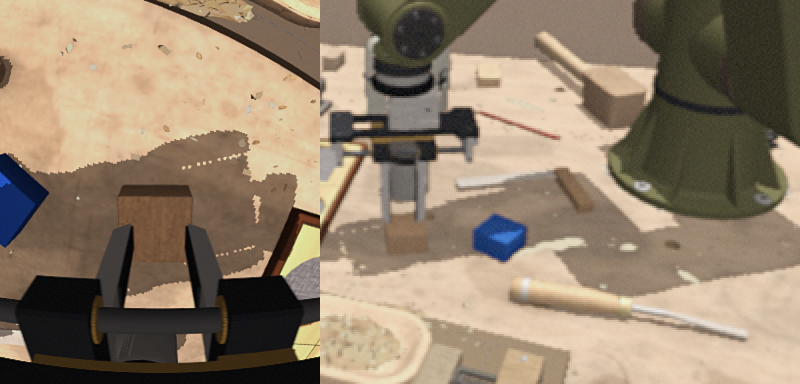

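```bash
python3 - <<'E'
from h import *
a=camera("wrist")[0];hsv=cv2.cvtColor(a,cv2.COLOR_RGB2HSV)
print(wray([[219,194],[291,193],[292,262],[219,262]],30).round(1))
for n in("scene","side"):
    p,d=camera(n);P=cloud(n,d)
    m=(abs(P[...,0]-380)<70)&(P[...,1]>200)&(P[...,1]<340)&(P[...,2]>24)&(P[...,2]<36)
    q=P[m];print(n,m.sum(),cv2.minAreaRect(q[:,:2].astype(np.float32)))
print(manip.read_state()['eef_pos'])
# where do the fingertips appear?
c,Rm,o=cal("wrist");q=(np.array([380.6,259.4,9.])-o)@Rm;th=np.arctan2(np.hypot(q[0],q[1]),q[2]);print('tcp px',q[:2]/np.hypot(q[0],q[1])*th*c['fx']+[c['cx'],c['cy']])
E
```

```text
[[348.8 279.7  30. ]
 [393.6 293.2  30. ]
 [410.4 244.7  30. ]
 [360.4 230.2  30. ]]
scene 119 ((379.567138671875, 257.4700927734375), (51.823509216308594, 51.94615936279297), 14.62058162689209)
side 222 ((378.23553466796875, 263.0732421875), (49.145668029785156, 52.835105895996094), 16.683412551879883)
[380.67486564 259.37505474   9.13483278]
tcp px [257.56162069 222.08000169]
```

```bash
python3 - <<'E'
from h import *
print('tcp0 proj side',proj("side",[195,514,179]),proj("scene",[195,514,179]))
p,d=camera("side");P=cloud("side",d)
m=(abs(P[...,0]-380)<60)&(abs(P[...,1]-260)<45)&(P[...,2]>33)&(P[...,2]<80)
q=P[m];print(m.sum(),q[:,2].min(),q[:,0].min(),q[:,0].max(),q[:,1].min(),q[:,1].max())
h,e=np.histogram(q[:,2],bins=10);print(h,e.round())
print(proj("side",[380,260,9]))
cv2.imwrite("pics/m2.png",cv2.resize(p[200:280,230:330],(800,640)[0:2] if 0 else (700,560),interpolation=cv2.INTER_NEAREST)[...,::-1])
E
```

```text
tcp0 proj side [345.0763138 272.3171375] [ 97.16748825 107.79771423]
148 33.213599023644065 353.3966557610596 409.27131503857424 257.9717281532527 280.7296702060496
[ 6 11  9 21 17 18 15 16 14 21] [33. 38. 43. 47. 52. 57. 61. 66. 70. 75. 80.]
[271.70009917 258.219668  ]
```

View pics/m2.png

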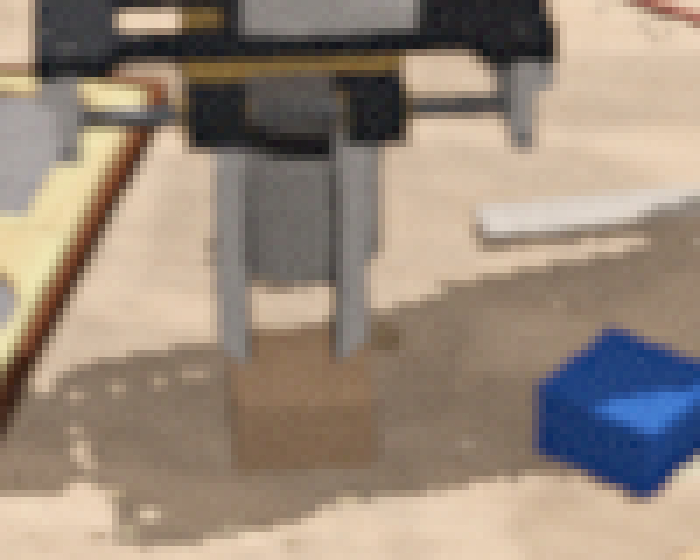

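Call:
jog_arm(plan=[0,0,0.1,0,0,0,0,0,0.1,0,0,0,0,0,0.1,0,0,0,0,0,0.1,0,0,0,0,0,0.1,0,0,0], claw=0.03)

```text
clock: 3.35
eef_pos: [380.1, 259.1, 108.0]
eef_rot: [-3.14, 0.0, 1.85]
wrist_force: [-0.7, -0.4, 0.3]
finger_gap: 29.9
finger_force: 0.0
```

```bash
python3 - <<'E'
from h import *
s=manip.read_state();print(s['eef_pos'],s['eef_rot'],s['finger_gap'],s['joints'])
for n in("scene","side"):
    p,d=camera(n);P=cloud(n,d)
    m=(abs(P[...,0]-380)<60)&(abs(P[...,1]-260)<60)&(P[...,2]>60)&(P[...,2]<165)
    q=P[m];
    for z0 in (100,110,120,128,132,136,140,150):
        r=q[abs(q[:,2]-z0)<4];print(n,z0,len(r),r[:,:2].min(0).round() if len(r) else '',r[:,:2].max(0).round() if len(r) else '')
E
```

```text
[380.10018313 259.06143742 108.04740354] [-3.13982411e+00  4.24521160e-04  1.84953983e+00] 29.949724069938956 [5.18586761e-01 1.78335182e-01 1.84822220e+00 8.62183446e-06
 1.11685403e+00 2.39839843e-01]
scene 100 0  
scene 110 0  
scene 120 0  
scene 128 2 [372. 250.] [400. 270.]
scene 132 8 [372. 250.] [406. 271.]
scene 136 13 [367. 243.] [411. 271.]
scene 140 17 [356. 243.] [411. 272.]
scene 150 25 [355. 241.] [411. 272.]
side 100 0  
side 110 0  
side 120 0  
side 128 0  
side 132 0  
side 136 9 [359. 252.] [397. 276.]
side 140 25 [354. 251.] [403. 276.]
side 150 31 [354. 250.] [405. 279.]
```

Call:
jog_arm(plan=[0,0,-0.09,0,0,0,0,0,-0.09,0,0,0,0,0,-0.1,0,0,0,0,0,-0.101,0,0,0,0,0,-0.102,0,0,0,0,0,-0.102,0,0,0,0,0,-0.102,0,0,0])

```text
clock: 4.15
eef_pos: [381.3, 259.8, 8.4]
eef_rot: [3.14, -0.001, 1.85]
wrist_force: [0.5, -0.7, 0.2]
finger_gap: 30.0
finger_force: 0.0
```

Call:
jog_arm(plan=[0,0,-0.0005,0,0,0,0,0,-0.001,0,0,0,0,0,-0.001,0,0,0,0,0,-0.001,0,0,0])

```text
clock: 4.55
eef_pos: [380.7, 259.4, 6.2]
eef_rot: [3.142, -0.0, 1.85]
wrist_force: [-0.1, 0.3, 0.8]
finger_gap: 30.1
finger_force: 0.0
```

Call:
jog_arm(plan=[0,0,-0.0005,0,0,0,0,0,-0.001,0,0,0,0,0,-0.001,0,0,0])

```text
clock: 4.85
eef_pos: [380.6, 259.4, 5.0]
eef_rot: [-3.141, 0.0, 1.85]
wrist_force: [0.5, 0.8, 0.6]
finger_gap: 30.3
finger_force: 0.0
```

Call:
jog_arm(plan=[0,0,-0.0005,0,0,0,0,0,-0.001,0,0,0,0,0,-0.001,0,0,0])

```text
clock: 5.15
eef_pos: [380.6, 259.4, 4.1]
eef_rot: [-3.141, 0.0, 1.85]
wrist_force: [0.7, -0.4, -0.2]
finger_gap: 29.8
finger_force: 0.0
```

Call:
jog_arm(plan=[0,0,-0.0005,0,0,0,0,0,-0.001,0,0,0,0,0,-0.001,0,0,0])

```text
clock: 5.45
eef_pos: [380.7, 259.4, 3.9]
eef_rot: [3.142, 0.0, 1.85]
wrist_force: [-4.8, -2.8, 13.5]
finger_gap: 30.1
finger_force: 7.0
```

Call:
jog_arm(plan=[0,0,0.04,0,0,0,0,0,0.04,0,0,0])

```text
clock: 5.65
eef_pos: [382.5, 260.5, 46.7]
eef_rot: [3.136, -0.001, 1.85]
wrist_force: [-0.1, -0.1, -0.2]
finger_gap: 30.1
finger_force: 0.0
```

Call:
jog_arm(plan=[0,0,0,0,0,0,0,0,0,0,0,0,0,0,0,0,0,0,0,0,0,0,0,0,0,0,0,0,0,0,0,0,0,0,0,0,0,0,0,0,0,0,0,0,0,0,0,0], claw=0.08)

```text
clock: 6.45
eef_pos: [380.7, 259.4, 43.1]
eef_rot: [-3.142, -0.0, 1.85]
wrist_force: [-0.0, 0.4, -1.1]
finger_gap: 80.1
finger_force: 0.0
```

Call:
jog_arm(plan=[0,0,-0.04,0,0,0,0,0,-0.06,0,0,0,0,0,-0.06,0,0,0,0,0,-0.06,0,0,0])

```text
clock: 6.85
eef_pos: [380.9, 259.5, -16.3]
eef_rot: [-3.142, 0.0, 1.85]
wrist_force: [-0.7, 0.2, -0.2]
finger_gap: 80.1
finger_force: 0.0
```

Call:
jog_arm(plan=[0,0,0,0,0,0,0,0,0,0,0,0,0,0,0,0,0,0,0,0,0,0,0,0,0,0,0,0,0,0,0,0,0,0,0,0], claw=0.04)

```text
clock: 7.45
eef_pos: [380.8, 259.5, -16.5]
eef_rot: [3.141, -0.0, 1.85]
wrist_force: [-2.2, -1.0, 5.5]
finger_gap: 49.9
finger_force: 30.0
```

Call:
jog_arm(plan=[0,0,0.08,0,0,0,0,0,0.08,0,0,0,0.248,-0.033,0.08,0,0,-16,0.248,-0.033,0.08,0,0,-16,0.248,-0.033,0.08,0,0,-16,0.248,-0.033,0.08,0,0,-16,0.248,-0.033,0.08,0,0,-16,0.248,-0.033,0.08,0,0,-16,0.248,-0.033,0.08,0,0,-16,0.248,-0.033,0.08,0,0,-16,0.248,-0.033,0.08,0,0,-16])

```text
clock: 8.55
eef_pos: [627.8, 226.9, 63.8]
eef_rot: [3.141, -0.0, 1.571]
wrist_force: [0.2, 0.2, 0.1]
finger_gap: 49.5
finger_force: 30.0
```

```bash
python3 - <<'E'
from h import *
print(manip.read_state()['eef_pos'])
p,d=camera("side");P=cloud("side",d)
a=camera("wrist")[0]
cv2.imwrite("pics/m3.png",np.hstack([a[:,60:],cv2.resize(p[180:276,140:268],(452,384))[:,:340]])[...,::-1])
E
```

```text
[627.78339287 226.92019618  63.75522769]
```

View pics/m3.png

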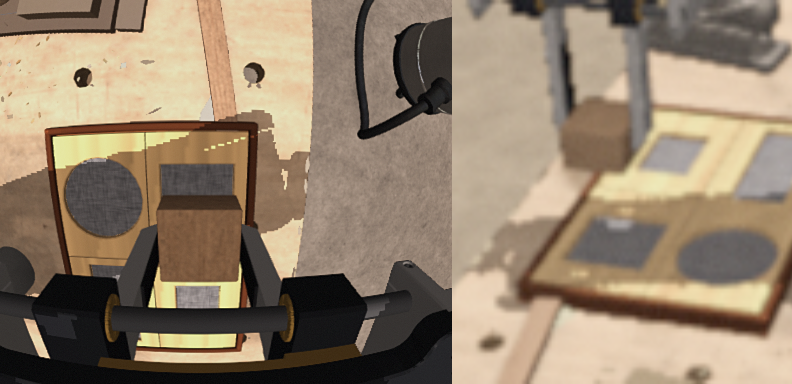

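```bash
python3 - <<'E'
from h import *
a=camera("wrist")[0];hsv=cv2.cvtColor(a,cv2.COLOR_RGB2HSV)
m=(hsv[...,1]<70)&(hsv[...,2]>50)&(hsv[...,2]<190);m[:150]=0;m[:,330:]=0;m[310:]=0;m[:,:110]=0
wblobs(m,4)
print(wray([[107,131],[317,125],[206,131.]],12).round(1), wray([[206,258],[105,258.],[317,255]],10).round(1))
E
```

```text
px [257. 297.] ctr 627.4 113.0 size [45.8 30.7] ang 0.0
px [318. 266.] ctr 693.5 150.1 size [ 22.2 106.3] ang 14.2
px [189. 268.] ctr 546.3 153.4 size [108.9  61. ] ang 75.9
px [256. 179.] ctr 626.8 245.0 size [65.2 28.5] ang 0.0
px [163. 197.] ctr 535.1 226.3 size [77.7 79.1] ang 43.4
[[486.3 294.9  12. ]
 [679.5 295.8  12. ]
 [583.1 290.3  12. ]] [[576.2 165.5  10. ]
 [460.1 158.8  10. ]
 [687.2 168.9  10. ]]
```

Call:
jog_arm(plan=[0.001,0,-0.06,0,0,0,0.001,0,-0.07,0,0,0,0.001,0,-0.074,0,0,0,0.001,0,-0.076,0,0,0,0.001,0,-0.076,0,0,0])

```text
clock: 9.2
eef_pos: [629.3, 226.6, -11.7]
eef_rot: [-3.141, -0.0, 1.571]
wrist_force: [-4.0, -1.7, 6.2]
finger_gap: 50.0
finger_force: 30.0
```

Call:
jog_arm(plan=[0,0,0,0,0,0,0,0,0,0,0,0,0,0,0,0,0,0,0,0,0,0,0,0], claw=0.066)

```text
clock: 9.6
eef_pos: [629.4, 226.8, -12.0]
eef_rot: [3.142, -0.0, 1.571]
wrist_force: [-6.0, -0.5, 8.1]
finger_gap: 65.8
finger_force: 3.6
```

Call:
jog_arm(plan=[0,0,0.15,0,0,0,0,0,0.15,0,0,0,0,0,0.15,0,0,0,0,0,0.15,0,0,0,-0.226,-0.092,0.15,0,0,0,-0.226,-0.092,0.15,0,0,0,-0.226,-0.092,0.15,0,0,0,-0.226,-0.092,0.15,0,0,0,-0.226,-0.092,0.15,0,0,0,-0.226,-0.092,0.15,0,0,0,-0.226,-0.092,0.15,0,0,0,-0.226,-0.092,0.15,0,0,0], claw=0.094)

```text
clock: 10.8
eef_pos: [404.6, 134.7, 137.3]
eef_rot: [3.141, -0.0, 1.57]
wrist_force: [-0.0, 0.8, -1.0]
finger_gap: 93.7
finger_force: 0.0
```

```bash
python3 - <<'E'
from h import *
print(manip.read_state()['eef_pos'])
a=camera("wrist")[0];b=camera("side")[0]
cv2.imwrite("pics/m4.png",np.hstack([a[:,60:],cv2.resize(b[180:276,140:268],(452,384))[:,:340]])[...,::-1])
E
```

```text
[404.56444773 134.70330658 137.30971904]
```

View pics/m4.png

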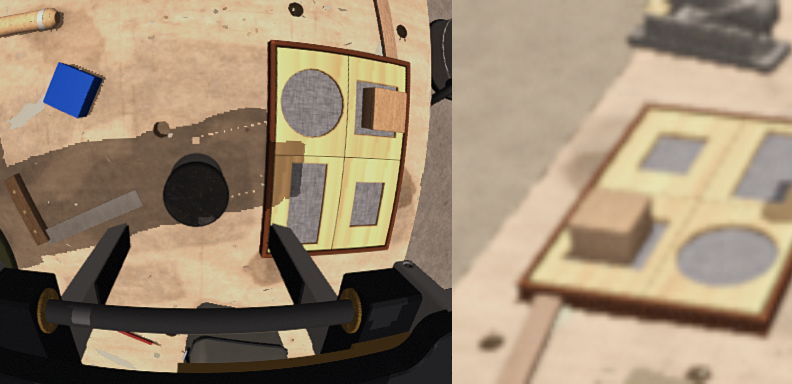

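```bash
python3 - <<'E'
from h import *
for n in("scene","side"):
    p,d=camera(n);P=cloud(n,d)
    m=(P[...,0]>560)&(P[...,0]<700)&(P[...,1]>170)&(P[...,1]<285)&(P[...,2]>24)&(P[...,2]<45)
    q=P[m];t=q[q[:,2]>np.percentile(q[:,2],85)-5];A=np.c_[t[:,:2]-t[:,:2].mean(0),np.ones(len(t))]
    print(n,len(q),np.percentile(q[:,2],[50,90]),cv2.minAreaRect(t[:,:2].astype(np.float32)),'plane',np.linalg.lstsq(A,t[:,2],rcond=None)[0])
p,d=camera("wrist");c=get_calibration("wrist");hsv=cv2.cvtColor(p,cv2.COLOR_RGB2HSV)
print(c['origin'],hsv[108,450],hsv[108,425],hsv[90,450],hsv[60,450])
b=(hsv[...,0]<18)&(hsv[...,1]>80)&(hsv[...,2]>120);b[:75]=0;b[145:]=0;b[:,:415]=0;b[:,468:]=0
wblobs(b,34)
print('top corners (px by eye) ',wray([[433,88],[466,91],[463,133],[434,131]],34).round(1))
m=(hsv[...,2]<60);m[:150]=0;m[230:]=0;m[:,:215]=0;m[:,295:]=0
print('jar lid');wblobs(m,73)
E
```

```text
scene 155 [35.57817455 39.81533181] ((628.971923828125, 222.9139404296875), (50.72325134277344, 57.56297302246094), 2.2438242435455322) plane [-1.16747775e-02 -8.59839430e-03  3.74184923e+01]
side 284 [38.22205805 40.22934031] ((629.9503173828125, 230.60992431640625), (51.021602630615234, 51.46299362182617), 0.24180878698825836) plane [ 4.84510517e-03 -1.11256642e-02  3.87922777e+01]
[404.97150262 219.17164336 341.67709826] [ 14 118 206] [ 12 127  52] [ 14 124 200] [  9 179 108]
px [450. 110.] ctr 632.0 228.8 size [50.4 50.1] ang 0.0
top corners (px by eye)  [[603.7 251.9  34. ]
 [655.1 255.3  34. ]
 [654.2 203.2  34. ]
 [608.4 201.9  34. ]]
jar lid
px [257. 193.] ctr 400.6 139.4 size [62.4 69.7] ang 23.2
```

Call:
jog_arm(plan=[0,0,-0.05,0,0,0,0,0,-0.1,0,0,0,0,0,-0.134,0,0,0,0,0,-0.134,0,0,0,0,0,-0.134,0,0,0])

```text
clock: 11.55
eef_pos: [404.1, 134.5, 3.8]
eef_rot: [-3.141, 0.0, 1.57]
wrist_force: [0.2, 0.4, 0.6]
finger_gap: 94.3
finger_force: 0.0
```

Call:
jog_arm(plan=[0,0,0,0,0,0,0,0,0,0,0,0,0,0,0,0,0,0,0,0,0,0,0,0,0,0,0,0,0,0,0,0,0,0,0,0], claw=0.05, force=40)

```text
clock: 12.15
eef_pos: [403.8, 134.4, 3.7]
eef_rot: [3.141, -0.0, 1.57]
wrist_force: [-3.4, -0.8, 8.0]
finger_gap: 63.1
finger_force: 40.0
```

Call:
jog_arm(plan=[0,0,0.05,0,0,0,0,0,0.08,0,0,0,0,0,0.08,0,0,0,0.134,0.0925,0.08,0,0,0,0.134,0.0925,0.08,0,0,0,0.134,0.0925,0.08,0,0,0,0.134,0.0925,0.08,0,0,0,0.134,0.0925,0.08,0,0,0,0.134,0.0925,0.08,0,0,0])

```text
clock: 13.05
eef_pos: [536.6, 226.4, 81.7]
eef_rot: [-3.139, 0.001, 1.57]
wrist_force: [-0.1, 0.3, -2.6]
finger_gap: 63.1
finger_force: 40.0
```

```bash
python3 - <<'E'
from h import *
print(manip.read_state()['eef_pos'])
for n in("scene","side"):
    p,d=camera(n);P=cloud(n,d)
    m=(abs(P[...,0]-538)<29)&(abs(P[...,1]-227)<50)&(P[...,2]>75)&(P[...,2]<105)
    q=P[m];print(n,m.sum(),np.percentile(q[:,1],[2,50,98]),np.percentile(q[:,0],[2,98]))
    m=(abs(P[...,0]-538)<50)&(abs(P[...,1]-227)<50)&(P[...,2]>40)&(P[...,2]<170)
    print(' z',np.percentile(P[m][:,2],[0.5,1,3]))
E
```

```text
[536.58186581 226.3627836   81.66616749]
scene 108 [191.26433867 199.49615724 232.01948601] [509.23537883 557.8912131 ]
 z [78.54538589 80.25115616 82.45492356]
side 173 [233.52441558 253.74650725 259.70358973] [509.31371763 561.94712445]
 z [82.12918196 82.51952435 84.65268271]
```

Call:
jog_arm(plan=[0,0,-0.045,0,0,0,0,0,-0.06,0,0,0,0,0,-0.066,0,0,0,0,0,-0.0695,0,0,0,0,0,-0.0705,0,0,0,0,0,-0.0705,0,0,0])

```text
clock: 13.75
eef_pos: [538.2, 227.0, 13.7]
eef_rot: [3.14, -0.001, 1.57]
wrist_force: [0.3, 0.3, -2.6]
finger_gap: 63.3
finger_force: 40.0
```

Call:
jog_arm(plan=[0,0,0,0,0,0,0,0,0,0,0,0,0,0,0,0,0,0,0,0,0,0,0,0], claw=0.08)

```text
clock: 14.15
eef_pos: [537.8, 226.9, 12.9]
eef_rot: [3.141, -0.0, 1.57]
wrist_force: [-0.0, -0.9, -0.2]
finger_gap: 80.2
finger_force: 0.0
```

Call:
jog_arm(plan=[0,0,0.05,0,0,0,0,0,0.1,0,0,0,0,0,0.15,0,0,0,0,0,0.15,0,0,0,0,0,0.15,0,0,0])

```text
clock: 14.65
eef_pos: [538.0, 227.0, 163.4]
eef_rot: [3.14, -0.001, 1.57]
wrist_force: [-0.1, 0.1, 0.5]
finger_gap: 80.1
finger_force: 0.0
```

```bash
python3 - <<'E'
from h import *
for n in("scene","side"):
    p,d=camera(n);P=cloud(n,d)
    m=(abs(P[...,0]-538)<50)&(abs(P[...,1]-227)<50)&(P[...,2]>50)&(P[...,2]<100)
    q=P[m];t=q[q[:,2]>np.percentile(q[:,2],70)-6];t=t[t[:,2]>75];A=np.c_[t[:,:2]-t[:,:2].mean(0),np.ones(len(t))]
    print(n,len(t),t[:,:2].min(0),t[:,:2].max(0),cv2.minEnclosingCircle(t[:,:2].astype(np.float32)),np.linalg.lstsq(A,t[:,2],rcond=None)[0])
E
```

```text
scene 155 [509.10316459 190.08359481] [570.84820933 256.1631809 ] ((539.2455444335938, 224.07704162597656), 34.01347732543945) [-1.27250141e-03  7.57581831e-03  7.96405311e+01]
side 268 [507.46674682 196.94113186] [570.45133111 263.15700977] ((538.6333618164062, 230.05128479003906), 33.11068344116211) [ 1.81043373e-02 -3.22686889e-02  8.14412907e+01]
```

Call:
jog_arm(plan=[0,0,0.05,0,0,0,0,0,0.1,0,0,0,0.093,-0.502,0.1,0,0,-11,0.093,-0.502,0.1,0,0,-11,0.093,-0.502,0.1,0,0,-11,0.093,-0.502,0.1,0,0,-11,0.093,-0.502,0.1,0,0,-11,0.093,-0.502,0.1,0,0,-11,0.093,-0.502,0.1,0,0,-11,0.093,-0.502,0.1,0,0,-11,0.093,-0.502,0.1,0,0,-11,0.093,-0.502,0.1,0,0,-11,0.093,-0.502,0.1,0,0,-11,0.093,-0.502,0.1,0,0,-11,0.093,-0.502,0.1,0,0,-11,0.093,-0.502,0.0,0,0,-11,0.093,-0.502,-0.04,0,0,-11,0.093,-0.502,-0.04,0,0,-11,0.093,-0.502,-0.04,0,0,-11,0.093,-0.502,-0.04,0,0,-11])

```text
clock: 16.75
eef_pos: [631.3, -274.0, 124.4]
eef_rot: [3.141, 0.0, 1.38]
wrist_force: [0.3, 0.1, 1.3]
finger_gap: 80.1
finger_force: 0.0
```

```bash
python3 - <<'E'
from h import *
print(manip.read_state()['eef_pos'],manip.read_state()['eef_rot'])
a=camera("wrist")[0]; np.save("w2.npy",a); import json
c=get_calibration("wrist");print({k:np.round(v,3) for k,v in c.items()})
cv2.imwrite("pics/w2.png",a[...,::-1])
E
```

```text
[ 631.27444689 -273.99799616  124.4110697 ] [3.14063556e+00 1.74226435e-04 1.37973758e+00]
{'fx': np.float64(297.319), 'fy': np.float64(297.319), 'cx': np.float64(258.944), 'cy': np.float64(192.839), 'origin': array([ 647.997, -191.225,  330.58 ]), 'attitude': array([ 2.849, -0.004, -0.191])}
```

View pics/w2.png

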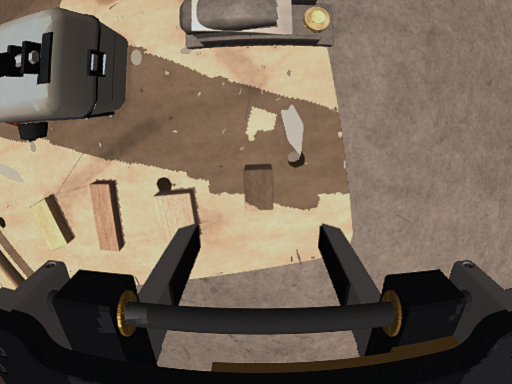

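```bash
python3 - <<'E'
from h import *
a=np.load("w2.npy");hsv=cv2.cvtColor(a,cv2.COLOR_RGB2HSV)
g=cv2.resize(a[150:225,230:290],(480,600),interpolation=cv2.INTER_CUBIC)
q=wray([[246,170],[270,169],[273,208],[248,210]],30);print(q.round(1),q.mean(0).round(1))
cv2.imwrite("pics/w2c.png",g[...,::-1])
E
```

```text
[[ 623.4 -253.6   30. ]
 [ 648.  -257.3   30. ]
 [ 643.5 -300.    30. ]
 [ 616.7 -297.1   30. ]] [ 632.9 -277.    30. ]
```

View pics/w2c.png

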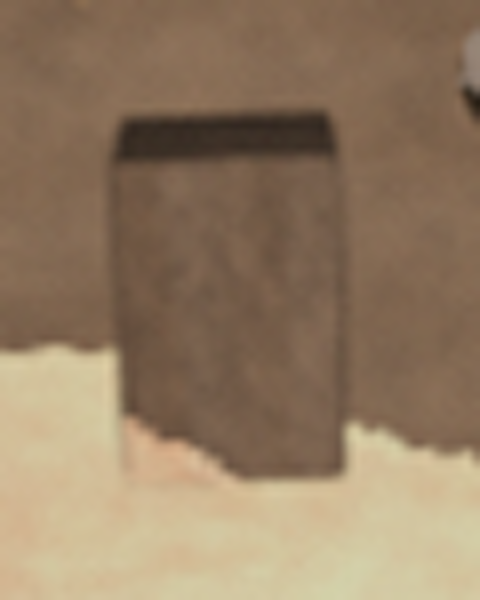

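Call:
jog_arm(plan=[0,-0.002,-0.05,0,0,0,0,-0.002,-0.09,0,0,0,0,-0.002,-0.09,0,0,0,0,-0.002,-0.139,0,0,0,0,-0.002,-0.139,0,0,0,0,-0.002,-0.139,0,0,0], claw=0.06)

```text
clock: 17.4
eef_pos: [631.9, -277.5, -13.1]
eef_rot: [3.139, 0.001, 1.378]
wrist_force: [0.5, -0.7, -0.3]
finger_gap: 60.3
finger_force: 0.0
```

Call:
jog_arm(plan=[0,0,0,0,0,0,0,0,0,0,0,0,0,0,0,0,0,0,0,0,0,0,0,0,0,0,0,0,0,0,0,0,0,0,0,0], claw=0.02, force=30)

```text
clock: 18.0
eef_pos: [630.9, -277.3, -15.6]
eef_rot: [3.141, 0.0, 1.378]
wrist_force: [-1.5, 1.2, 6.2]
finger_gap: 30.1
finger_force: 29.9
```

Call:
jog_arm(plan=[0,0,0.26,0,0,0,0,0,0.26,0,0,0,0,0,0.26,0,0,0,0,0,0.26,0,0,0,0,0,0.26,0,0,0,0,0,0.26,0,0,0,-0.003,0.381,0.26,0,0,11,-0.003,0.381,0.26,0,0,11,-0.003,0.381,0.26,0,0,11,-0.003,0.381,0.26,0,0,11,-0.003,0.381,0.26,0,0,11,-0.003,0.381,0.26,0,0,11,-0.003,0.381,0.26,0,0,11,-0.003,0.381,0.26,0,0,11,-0.003,0.381,0.26,0,0,11,-0.003,0.381,0.06,0,0,11,-0.003,0.381,0.06,0,0,11,-0.003,0.381,0.06,0,0,11,-0.003,0.381,0.06,0,0,11,-0.003,0.381,0.06,0,0,11])

```text
clock: 20.0
eef_pos: [623.7, 102.6, 36.6]
eef_rot: [-3.13, 0.001, 1.57]
wrist_force: [-0.3, -0.7, -0.4]
finger_gap: 29.5
finger_force: 29.9
```

```bash
python3 - <<'E'
from h import *
s=manip.read_state();print(s['eef_pos'],s['eef_rot'],s['finger_gap'])
a=camera("wrist")[0];b=camera("side")[0]; np.save("w3.npy",a)
cv2.imwrite("pics/m5.png",np.hstack([a[:,60:],cv2.resize(b[180:276,140:268],(452,384))[:,:340]])[...,::-1])
E
```

```text
[623.68000486 102.59105326  36.62125249] [-3.12975848e+00  1.38761354e-03  1.56958875e+00] 29.54649501308536
```

View pics/m5.png

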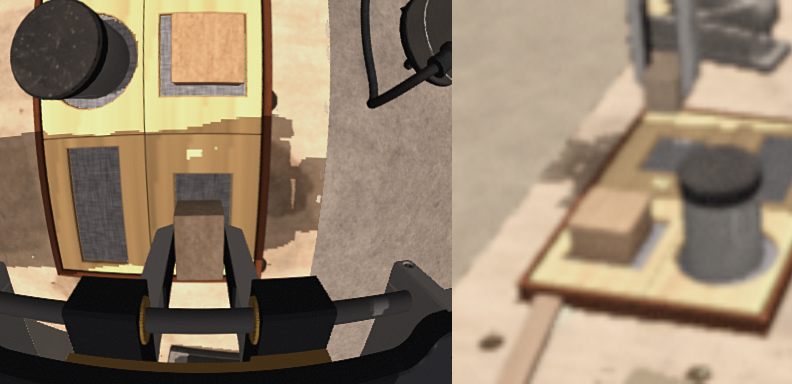

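```bash
python3 - <<'E'
from h import *
s=manip.read_state();print(s['eef_pos'])
print('small top edge',wray([[235,174],[290,174]],8).round(1))
q=wray([[128,149],[176,147],[188,262],[141,264]],8);print('strip',q.round(1),q.mean(0).round(1))
print('square sides',wray([[220,15],[307,14],[306,97]],8).round(1))
E
```

```text
[627.99185867 103.31307171  44.61531731]
small top edge [[608.9 131.8   8. ]
 [654.9 131.8   8. ]]
strip [[514.6 155.4   8. ]
 [559.4 155.5   8. ]
 [561.5  46.8   8. ]
 [511.9  41.7   8. ]] [536.8  99.8   8. ]
square sides [[597.5 265.1   8. ]
 [667.8 266.5   8. ]
 [666.8 195.9   8. ]]
```

Call:
jog_arm(plan=[0,-0.001,-0.03,0,0,0,0,-0.001,-0.045,0,0,0,0,-0.001,-0.049,0,0,0,0,-0.001,-0.051,0,0,0,0,-0.001,-0.052,0,0,0,0,-0.001,-0.052,0,0,0])

```text
clock: 20.7
eef_pos: [628.2, 103.0, -7.3]
eef_rot: [3.14, -0.0, 1.57]
wrist_force: [-0.7, -0.6, 0.1]
finger_gap: 29.7
finger_force: 29.9
```

Call:
jog_arm(plan=[0,0,0,0,0,0,0,0,0,0,0,0,0,0,0,0,0,0,0,0,0,0,0,0], claw=0.046)

```text
clock: 21.1
eef_pos: [627.7, 102.9, -8.2]
eef_rot: [3.141, -0.0, 1.57]
wrist_force: [-0.3, 0.2, -0.8]
finger_gap: 46.0
finger_force: 0.0
```

Call:
jog_arm(plan=[0,0,0.05,0,0,0,0,0,0.1,0,0,0,0,0,0.15,0,0,0,0,0,0.15,0,0,0,0,0,0.15,0,0,0])

```text
clock: 21.6
eef_pos: [628.0, 102.9, 142.5]
eef_rot: [3.14, -0.0, 1.57]
wrist_force: [0.3, -0.3, -0.1]
finger_gap: 45.8
finger_force: 0.0
```

```bash
python3 - <<'E'
from h import *
s=manip.read_state();print(s['eef_pos'])
for n in("scene","side"):
    p,d=camera(n);P=cloud(n,d)
    m=(abs(P[...,0]-628)<45)&(abs(P[...,1]-103)<50)&(P[...,2]>25)&(P[...,2]<60)
    q=P[m];t=q[q[:,2]>np.percentile(q[:,2],85)-5];A=np.c_[t[:,:2]-t[:,:2].mean(0),np.ones(len(t))]
    print(n,len(t),cv2.minAreaRect(t[:,:2].astype(np.float32)),np.linalg.lstsq(A,t[:,2],rcond=None)[0])
a=camera("wrist")[0]; np.save("w4.npy",a)
cv2.imwrite("pics/w4.png",a[...,::-1])
E
```

```text
[627.98566933 102.92454026 142.52628938]
scene 8 ((618.3299560546875, 86.30072784423828), (3.57542085647583, 19.39963150024414), 6.17575216293335) [-0.50561116 -0.06260168 32.60741778]
side 82 ((629.2462158203125, 104.7912368774414), (29.60030746459961, 47.51710891723633), 0.9201115369796753) [ 6.93309131e-03 -1.25215130e-02  3.90058528e+01]
```

View pics/w4.png

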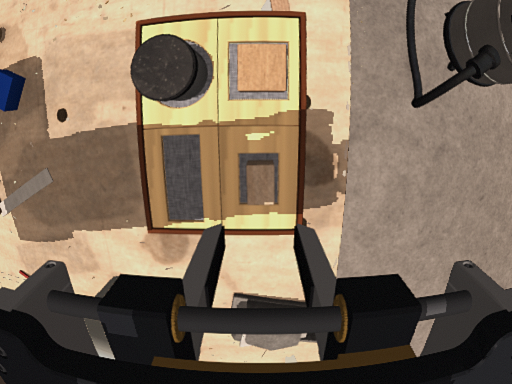

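```bash
python3 - <<'E'
from h import *
q=wray([[163,134],[201,134],[205,221],[166,222]],8);print('strip',q.round(1),q.mean(0).round(1))
q=wray([[239,154],[278,153],[278,206],[239,205]],8);print('small',q.round(1),q.mean(0).round(1))
E
```

```text
strip [[515.2 158.    8. ]
 [561.2 156.4   8. ]
 [560.9  49.8   8. ]
 [509.8  47.5   8. ]] [536.8 102.9   8. ]
small [[604.7 132.6   8. ]
 [649.3 133.8   8. ]
 [650.4  69.7   8. ]
 [603.6  70.9   8. ]] [627.  101.8   8. ]
```

Call:
jog_arm(plan=[0,0,0.12,0,0,0,0,0,0.12,0,0,0,0,0,0.12,0,0,0,-0.194,-0.385,0.12,0,0,-11,-0.194,-0.385,0.12,0,0,-11,-0.194,-0.385,0.12,0,0,-11,-0.194,-0.385,0.12,0,0,-11,-0.194,-0.385,0.12,0,0,-11,-0.194,-0.385,0.12,0,0,-11,-0.194,-0.385,0.12,0,0,-11,-0.194,-0.385,0.12,0,0,-11,-0.194,-0.385,0.12,0,0,-11,-0.194,-0.385,0.12,0,0,-11,-0.194,-0.385,0.12,0,0,-11,-0.194,-0.385,-0.02,0,0,-11,-0.194,-0.385,-0.02,0,0,-11,-0.194,-0.385,-0.02,0,0,-11,-0.194,-0.385,-0.02,0,0,-11,-0.194,-0.385,-0.02,0,0,-11,-0.194,-0.385,-0.02,0,0,-11], claw=0.05)

```text
clock: 23.75
eef_pos: [434.9, -282.4, 124.0]
eef_rot: [3.139, 0.001, 1.379]
wrist_force: [-0.2, 0.6, 0.4]
finger_gap: 50.3
finger_force: 0.0
```

```bash
python3 - <<'E'
from h import *
s=manip.read_state();print(s['eef_pos'],s['eef_rot'],s['joints'].round(2))
a=camera("wrist")[0]; np.save("w5.npy",a); hsv=cv2.cvtColor(a,cv2.COLOR_RGB2HSV)
c=get_calibration("wrist");print(c['origin'])
cv2.imwrite("pics/w5.png",a[...,::-1])
E
```

```text
[ 434.91814721 -282.38347375  124.01901408] [3.13859442e+00 1.38919829e-03 1.37899185e+00] [-0.65  0.28  1.68  0.    1.18 -0.45]
[ 451.10849047 -198.99615754  328.69596096]
```

View pics/w5.png

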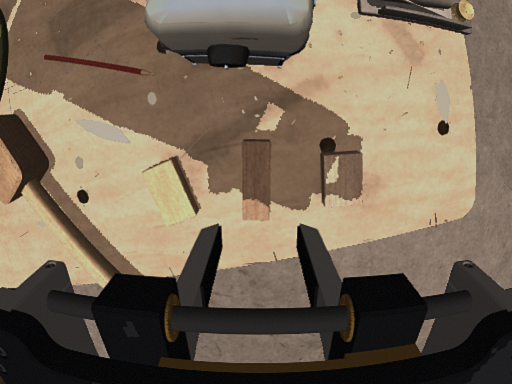

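```bash
python3 - <<'E'
from h import *
q=wray([[244,143.5],[270,143.5],[269,220],[243,219]],18);print('strip',q.round(1),q.mean(0).round(1),manip.read_state()['eef_pos'])
E
```

```text
strip [[ 429.2 -235.2   18. ]
 [ 455.9 -240.5   18. ]
 [ 439.3 -324.9   18. ]
 [ 410.8 -318.1   18. ]] [ 433.8 -279.7   18. ] [ 434.80349079 -282.49163816  123.96187213]
```

Call:
jog_arm(plan=[0,0.002,-0.05,0,0,0,0,0.002,-0.1,0,0,0,0,0.002,-0.13,0,0,0,0,0.002,-0.141,0,0,0,0,0.002,-0.141,0,0,0,0,0.002,-0.141,0,0,0])

```text
clock: 24.4
eef_pos: [434.8, -280.9, -17.3]
eef_rot: [3.139, 0.001, 1.378]
wrist_force: [-0.5, -0.5, 1.2]
finger_gap: 49.9
finger_force: 0.0
```

Call:
jog_arm(plan=[0,0,0,0,0,0,0,0,0,0,0,0,0,0,0,0,0,0,0,0,0,0,0,0,0,0,0,0,0,0,0,0,0,0,0,0], claw=0.02)

```text
clock: 25.0
eef_pos: [434.1, -280.4, -18.5]
eef_rot: [3.141, 0.001, 1.378]
wrist_force: [-1.7, 0.9, 7.6]
finger_gap: 29.7
finger_force: 30.0
```

Call:
jog_arm(plan=[0,0,0.28,0,0,0,0,0,0.28,0,0,0,0,0,0.28,0,0,0,0,0,0.28,0,0,0,0,0,0.28,0,0,0,0,0,0.28,0,0,0,0,0,0.28,0,0,0,0.104,0.3835,0.28,0,0,11,0.104,0.3835,0.28,0,0,11,0.104,0.3835,0.28,0,0,11,0.104,0.3835,0.28,0,0,11,0.104,0.3835,0.28,0,0,11,0.104,0.3835,0.28,0,0,11,0.104,0.3835,0.28,0,0,11,0.104,0.3835,0.28,0,0,11,0.104,0.3835,0.28,0,0,11,0.104,0.3835,0.28,0,0,11,0.104,0.3835,0.28,0,0,11,0.104,0.3835,0.28,0,0,11])

```text
clock: 26.9
eef_pos: [537.6, 102.2, 260.6]
eef_rot: [-3.142, 0.0, 1.569]
wrist_force: [-0.6, -0.0, 0.1]
finger_gap: 29.7
finger_force: 30.0
```

Call:
jog_arm(plan=[0,0,-0.21,0,0,0,0,0,-0.21,0,0,0,0,0,-0.21,0,0,0,0,0,-0.21,0,0,0,0,0,-0.21,0,0,0,0,0,-0.21,0,0,0,0,0,-0.21,0,0,0,0,0,-0.21,0,0,0])

```text
clock: 27.7
eef_pos: [539.1, 103.4, 53.3]
eef_rot: [3.138, -0.001, 1.57]
wrist_force: [-0.3, -0.2, 0.0]
finger_gap: 29.9
finger_force: 30.0
```

Call:
jog_arm(plan=[0,0,-0.04,0,0,0,0,0,-0.052,0,0,0,0,0,-0.058,0,0,0,0,0,-0.06,0,0,0,0,0,-0.061,0,0,0,0,0,-0.0615,0,0,0,0,0,-0.0615,0,0,0])

```text
clock: 28.4
eef_pos: [538.1, 103.4, -10.2]
eef_rot: [3.141, -0.0, 1.57]
wrist_force: [-0.3, -0.8, 0.3]
finger_gap: 29.5
finger_force: 30.0
```

Call:
jog_arm(plan=[0,0,0,0,0,0,0,0,0,0,0,0,0,0,0,0,0,0,0,0,0,0,0,0], claw=0.046)

```text
clock: 28.8
eef_pos: [537.7, 103.4, -10.8]
eef_rot: [3.142, -0.0, 1.57]
wrist_force: [-1.3, -1.0, -0.4]
finger_gap: 46.0
finger_force: 0.0
```

Call:
jog_arm(plan=[0,0,0.05,0,0,0,0,0,0.1,0,0,0,0,0,0.2,0,0,0,0,0,0.2,0,0,0,0,0,0.2,0,0,0,0,0,0.2,0,0,0,0,0,0.2,0,0,0])

```text
clock: 29.5
eef_pos: [537.1, 103.3, 187.7]
eef_rot: [-3.139, 0.0, 1.57]
wrist_force: [0.1, -0.9, -0.2]
finger_gap: 46.0
finger_force: 0.0
```

```bash
python3 - <<'E'
from h import *
s=manip.read_state();print(s['eef_pos'])
p,d=camera("side");P=cloud("side",d)
for nm,x,y,zl in(('strip',538,103,19),('small',628,103,28),('square',628,227,28)):
    m=(abs(P[...,0]-x)<40)&(abs(P[...,1]-y)<58)&(P[...,2]>zl)&(P[...,2]<60)
    q=P[m];t=q[q[:,2]>np.percentile(q[:,2],85)-4];A=np.c_[t[:,:2]-t[:,:2].mean(0),np.ones(len(t))]
    print(nm,len(t),cv2.minAreaRect(t[:,:2].astype(np.float32)),np.linalg.lstsq(A,t[:,2],rcond=None)[0])
a=camera("wrist")[0]
cv2.imwrite("pics/m6.png",np.hstack([a[:,60:],cv2.resize(p[180:276,140:268],(452,384))[:,:340]])[...,::-1])
E
```

```text
[537.11342616 103.31204019 187.72972089]
strip 123 ((538.8410034179688, 106.40885925292969), (30.653226852416992, 91.85501861572266), 1.4410039186477661) [9.22735220e-03 7.48160027e-05 2.69846284e+01]
small 78 ((630.279296875, 105.94092559814453), (47.17216873168945, 33.001461029052734), 80.85891723632812) [-1.37588481e-02  3.40274683e-03  3.91373486e+01]
square 189 ((630.0595092773438, 230.0338897705078), (50.81321334838867, 53.63545608520508), 0.6799743175506592) [ 9.68001235e-03 -5.10562185e-03  3.90488268e+01]
```

View pics/m6.png

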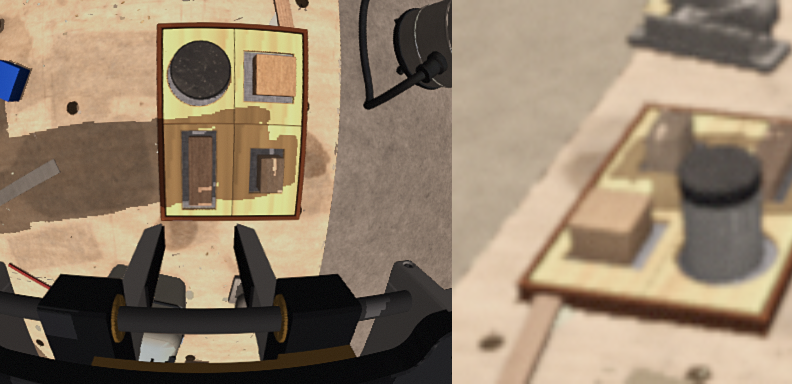

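```bash
python3 -c "
from cell import manip
print(manip.sign_off())"
```

```text
the job is handed in; nothing more can be done
None
```

The screw jar, long strip, thick square and small block are each in their own recess, upright and released. I never touched the two flat off-cuts, and I handed the job in at about 30 s on the robot clock; it returned no verdict.

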